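# Build up the hardness-test sample stack on its sprung loading stand

## Robot

A 7-joint arm with a two-finger parallel gripper is mounted at the origin on the work surface. World frame = base frame: x ahead of the robot, y to its left, z up, the work surface at z = 0. Lengths are in m, angles in rad, forces in N, time in s.
With the tool pointing down it reaches from about 0.35 to 0.9 m from the base axis. Payload 7.2 kg.
Tool frame: the origin (TCP) lies midway between the tips of the shut fingers; the grasp point (between the pads) lies 19 mm behind it; z points along the fingers, y is the line along which they close (so a half turn about z gives the same grasp; the last joint's range is limited). The gripper opens to 88 mm and grips with 3 to 60 N. Pads are 20 mm wide; open, the fingers measure 115 mm over their backs; the gripper's body (75 mm by 178 mm) begins 61 mm behind the grasp point.
Start: joints at [-1.192, 0.411, -0.013, 1.596, 0.006, 1.134, -0.082], TCP at [0.27, 0.564, 0.223] pointing down, gripper open.
Joint ranges: [-2.95, 2.95], [-0.29, 1.99], [-1.47, 1.44], [0.14, 2.54], [-1.03, 4.17], [0.13, 1.85], [-2.86, 2.86]. Speed limits (rad/s): [2.39, 2.39, 3.01, 3.01, 3.14, 3.14, 3.14].

## Interface

Orientations are given as a unit quaternion [w, x, y, z].
In Python, from rig import manip, camera, search_frame gives the robot as it stands.
- The arm moves only by the tool step_arm, never from a script. Its argument "commands" is a list of rows, each a list of 2 entries, a list of its own where there are three numbers: the shift along the tool's x, y, z in cm, then the turn about the tool's z in degrees. In form: [[[dx, dy, dz], turn], ...]. A call has 1 to 10 rows; each row is the pose to reach, as a shift and turn from the pose commanded when the call began, along the tool's axes at that moment; what a row does not reach only later rows make up. A row lasts 1/10 s, in which the tool goes at most 50 mm and 8.59 degrees, less where a joint would pass 70% of its speed; a pose out of reach is approached as far as the arm can. A call with a gripper value outside its range is refused whole. "hand" is the finger opening in cm, from 0 to 8.78, set as the call begins (left out, the last holds). The fingers move at their own pace and stop on an object; "squeeze" is the grip in N (left out, the last holds). Time passes only in rows, so rows that repeat a pose let the fingers close. It gives the time, the measured TCP pose, the force, the opening and the grip force at its end, in the units of the state.
- manip.read_state(): the state, without advancing time (a new reading comes with each control period).
- camera(name): name is "scene" or "side" or "wrist"; returns a dict with "pixels" (400x640x3 uint8, blue, green, red), "range_z" (400x640 float32, m along the optical axis (not along the pixel's ray), 0 where there is no reading), "camera_matrix" (3x3 intrinsics, pixels), "dist" ([k1, k2, p1, p2, k3] as OpenCV has them; the pictures are not rectified), "R" (3x3) and "t" (3): a world point X has camera coordinates R X + t. Camera axes: x right, y down, z forward; pixel columns grow to the right and rows downward; lengths in m; the calibration is good to about 2 mm. A picture is of the moment at which its call begins.
- manip.finish_job(): hands the job in; it is judged then, once.
Trained networks look in the newest picture that a camera, given by its name, has taken for a name from the list of things; names that differ only in an ending like _2 or _b are one class to them, and where a whole thing is asked for, a point or a joint stands for the part that bears it (a point fixed in the world has none). Each returns a list of dicts, best first, with "conf" (0 to 1); they miss things now and then, are a little off and sometimes report something else, mostly with a low value. They report only what shows in the picture. A call takes as long as a camera call. They do not tell look-alikes from the thing itself.
- search_frame(label, camera): "rect" ([left, top, right, bottom] as shares, 0 to 1, of the picture: columns of its width, rows of its height, round what is visible of it).
The state is a dict: "t": time; "joint_pos": joint angles; "qd": joint speeds; "joint_efforts": joint torques, N m; "tool_pos": TCP position; "eef_rot": TCP orientation; "wrist_force": force on the tool from outside, world axes, zero at the start; "moment": the same for the moment, N m; "grip_width": finger opening in m; "gripper_force": force on a finger pad.
Only numpy, scipy, OpenCV 4.12 (cv2) and the standard library are available. Lean on these libraries where they do the work, as an engineer would, in place of code of your own. Each camera call takes 0.05 s, during which the arm holds its last target. There are 200 camera calls.

## Task

Get the sample ready for the hardness tester on the black loading stand, building from the bottom up, one part at a time: push the round steel stage down into the stand's bore until it clicks fully home past the sprung balls, then lay the aluminium spacer ring in the stage's rimmed top, then set the brass cup with its foot in the ring, and last stand the black moulded sample in the cup with its polished face up. Leave the reference block, the objective and the wooden case where they are, and let go of everything at the end.

Things in the scene. Friction and masses are not known exactly. Their poses are not given: they have to be found in the camera images.
- stand: TARGET, fixed: black loading stand. Dark flange 90 mm dia, 8 mm thick, with an upright round head 52 mm dia, its top 38 mm above the table. Blind bore in the middle, 29 mm dia, open at the top, floor 8 mm above the table. Three sprung 8 mm steel balls stand about 4 mm into the bore, 22 mm above the table. Origin: centre of the underside, on the bore axis; z up.
- stage: First: mushroom-shaped stage, 42 mm high, 0.2 kg, on a shank (26 mm dia, 30 long, nose tapering to 16 mm). Disc 58 mm dia, 30-38 mm up, rim on it 4 mm high, 3 thick. Grip across the disc. In the bore it stops on the balls some 8 mm short; 10 N (30 if held off-centre; re-grip) snaps it down till the disc lies on the head (origin 8 mm above the stand's). Origin: centre of the shank's lower end; z up.
- spacer: Second: plain aluminium spacer ring, 44 mm outside, 34 mm bore, 16 mm high, lying flat, about 50 g. It lies with 4 mm play all round on the floor of the stage's recess, 38 mm above the stage's origin. Grip its upper 10 mm across the outside so that the fingers clear the stage's rim. Origin: centre of the underside; z up.
- cup: Third: brass cup, 24 mm high, 60 g, on a foot 24 mm dia, 6 mm high; body above it 41 mm outside, 36 mm inside, 14 mm deep (inner floor 10 mm above the origin). The foot goes into the ring's bore (5 mm play) until the body rests on the ring, origin then 10 mm above the ring's. Grip the body across, at least 8 mm above the origin. Origin: centre of the foot's underside; z up.
- sample: Last: moulded sample, a black plastic cylinder 25 mm dia, 26 mm high, 30 g, standing with its polished face (a steel disc of 16 mm) up. It stands on the cup's inner floor (5 mm play), 12 mm of it above the cup's rim; grip that upper part. Origin: centre of the underside; z up.
- block: Bystander, to be left alone: square steel hardness reference block 55 x 55 x 12 mm. Origin: centre of the underside.
- objective: Bystander, to be left alone: metal microscope objective, stepped round, 34 mm dia, 46 mm high, narrowing to the top. Origin: centre of the underside.
- case: Bystander, to be left alone: open wooden case with one partition, 75 x 50 x 26 mm. Origin: centre of the underside.
Mind the look-alikes: they are no part of the job. What is shaped like the cup but blue or purple is not meant.

How it is judged:
By the outcome, as a careful person would: the job done as asked, in the order asked, and still so for the second after the job is handed in, with the robot touching nothing.
It also fails if it takes over 112 s, if anything falls off the work surface, if the arm or the gripper's body presses on something with over 40 N, if the wrist force passes 120 N, or if a joint passes its speed limit or range.

## Working session

There is one attempt and no reset: what is moved stays moved. The work goes in short steps, Python scripts to look and compute and a tool call to move; the robot and the scene stay as the last step left them, time stands still between calls to the robot, and variables do not carry over. Pictures are saved under pics/ and viewed, at most 14 in all, crops included, and the job is handed in when it is done.

Besides the shell and the picture viewer there is one more tool, called after "Request:" as a command line: name --argument value ..., lists and objects as JSON in quotes. step_arm: Moves the arm, as the interface text tells. Its arguments: {"type":"object","properties":{"commands":{"type":"array"},"hand":{"type":"number"},"squeeze":{"type":"number"}},"required":["commands"]}

```bash
mkdir -p pics
cat > h.py <<'E'
import numpy as np, cv2, json
from rig import manip, camera, search_frame
def world(c,pix):
    # Nx2 pixels + range -> world
    pix=np.atleast_2d(np.float32(pix)); n=cv2.undistortPoints(pix[:,None],np.array(c["camera_matrix"]),np.array(c["dist"]))[:,0]
    ij=np.round(pix).astype(int); z=c["range_z"][ij[:,1].clip(0,399),ij[:,0].clip(0,639)]
    P=np.c_[n*z[:,None],z]; return (P-np.array(c["t"]))@np.array(c["R"])
def cloud(c):
    v,u=np.mgrid[0:400,0:640]; return world(c,np.c_[u.ravel(),v.ravel()]).reshape(400,640,3)
E
python3 - <<'E'
from h import *
print(manip.read_state())
for n in ["scene","side"]:
    c=camera(n); cv2.imwrite(f"pics/{n}0.png",c["pixels"]); W=cloud(c)
    np.savez(f"{n}0.npz",W=W,p=c["pixels"],z=c["range_z"])
    print(n,"cam at",-np.array(c["R"]).T@np.array(c["t"]))
    for l in "stand stage spacer cup sample block objective case".split():
        for d in search_frame(l,n)[:4]:
            r=np.array(d["rect"])*[640,400,640,400]; a=r.astype(int)
            w=W[a[1]:a[3],a[0]:a[2]].reshape(-1,3); w=w[(w[:,2]>.006)&(w[:,2]<.1)]
            if len(w): print(l,round(d["conf"],2),a,((w.min(0)+w.max(0))/2).round(3),np.percentile(w[:,2],98).round(3))
E
```

```text
{'t': 0.0, 'joint_pos': array([-1.19221775,  0.41188455, -0.01273933,  1.59701319,  0.00561575,
        1.13424598, -0.08216464]), 'qd': array([ 4.07188967e-04,  8.43793909e-05, -8.54213155e-04,  1.60058726e-03,
        4.83506114e-04, -8.49185667e-04,  2.17035558e-04]), 'joint_efforts': array([ 5.09209294e-04, -5.87956274e+01,  6.41903915e-01, -2.91071910e+01,
       -5.38039603e-02,  1.84800464e-02,  8.26590099e-05]), 'tool_pos': array([0.26986051, 0.56321328, 0.2218311 ]), 'eef_rot': array([-1.13751015e-04,  2.21491264e-01,  9.75162061e-01, -7.49048908e-04]), 'wrist_force': array([0.8229479 , 0.18783371, 0.07815503]), 'moment': array([0.01716824, 0.02576785, 0.03143643]), 'gripper_force': 0.0, 'grip_width': 0.08740893837221222}
scene cam at [1.00427527 0.05499954 0.69302283]
stand 0.81 [257 167 299 203] [ 0.448 -0.071  0.024] 0.04
stage 0.78 [150 223 183 255] [ 0.607 -0.249  0.038] 0.044
stage 0.41 [429 249 468 286] [0.618 0.265 0.011] 0.015
spacer 0.52 [342 195 365 213] [0.485 0.086 0.013] 0.019
cup 0.92 [451 199 468 220] [0.492 0.301 0.018] 0.027
cup 0.89 [408 182 434 202] [0.44
[... 270 characters left out ...]
 469 289] [0.619 0.266 0.011] 0.015
case 0.56 [161 175 204 215] [ 0.489 -0.258  0.018] 0.028
side cam at [ 0.42188188 -0.69917313  0.98089219]
stand 0.59 [274 229 317 259] [ 0.447 -0.071  0.024] 0.041
stage 0.85 [367 291 391 313] [ 0.605 -0.256  0.037] 0.043
spacer 0.73 [298 185 310 202] [0.485 0.083 0.013] 0.019
cup 0.74 [289 125 302 138] [0.49  0.301 0.017] 0.026
cup 0.55 [277 143 291 158] [0.448 0.237 0.017] 0.026
cup 0.5 [252 126 268 141] [0.389 0.312 0.017] 0.027
block 0.82 [332 125 358 148] [0.62  0.267 0.012] 0.016
objective 0.73 [358 186 367 203] [0.629 0.049 0.027] 0.045
case 0.88 [308 301 344 334] [ 0.489 -0.263  0.018] 0.029
case 0.48 [364 234 374 252] [ 0.616 -0.092  0.02 ] 0.031
```

Run:
```python
from h import *
p=cv2.imread("pics/scene0.png")
a=cv2.resize(p[145:300,130:490],(792,341),interpolation=cv2.INTER_CUBIC)
b=cv2.resize(p[155:225,395:485],(324,252),interpolation=cv2.INTER_CUBIC)
d=cv2.resize(p[185:275,235:375],(392,252),interpolation=cv2.INTER_CUBIC)
o=np.zeros((597,792,3),np.uint8); o[:341]=a; o[343:595,:324]=b; o[343:595,330:722]=d
cv2.imwrite("pics/v1.png",o)
```

```text
(no output)
```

View pics/v1.png

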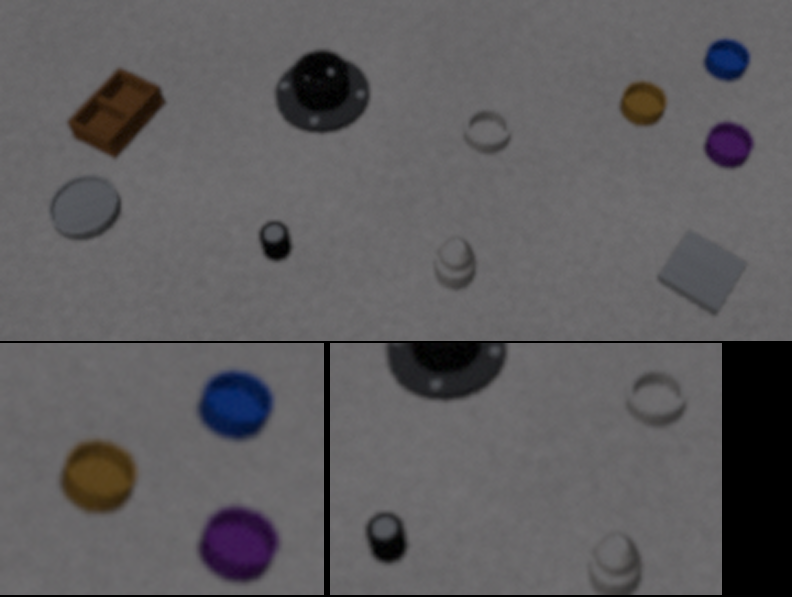

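The brass cup candidates in the scene picture are the brass one (421,192), blue (460,172) and purple (459,210). The enlarged crop confirms that the brass one on the left is the one meant. The sample (255,253) stands with its grey polished face up. The stage (166,239), ring (353,204) and stand (278,185) all match the detections.

```bash
cat >> h.py <<'E'
from scipy.optimize import least_squares
def circ(P,R,c0):
    # known-radius circle through edge points of xy set: fit hull
    h=cv2.convexHull(np.float32(P)*1000)[:,0]/1000
    f=lambda q:np.hypot(*(h-q).T)-R
    return least_squares(f,c0,loss="soft_l1",f_scale=.001).x
def shift(target,yaw=None):
    # cm shift along tool axes to world TCP target; yaw = wished world angle of tool y (deg, mod 180)
    from scipy.spatial.transform import Rotation as Ro
    s=manip.read_state(); w,x,y,z=s["eef_rot"]; M=Ro.from_quat([x,y,z,w]).as_matrix()
    d=M.T@(np.array(target)-s["tool_pos"])*100
    a=np.degrees(np.arctan2(M[1,1],M[0,1]))
    t=None if yaw is None else -((yaw-a+90)%180-90)
    return d.round(2),t,round(a,1)
E
python3 - <<'E'
from h import *
G=dict(stand=(.448,-.071,.026,.034,.042),stage=(.606,-.252,.029,.036,.048),spacer=(.485,.085,.022,.012,.022),cup=(.449,.233,.0205,.018,.03),sample=(.616,-.09,.0125,.02,.034))
for n in ["scene","side"]:
    W=np.load(n+"0.npz")["W"].reshape(-1,3)
    for k,(x,y,R,a,b) in G.items():
        P=W[(np.hypot(W[:,0]-x,W[:,1]-y)<R+.02)&(W[:,2]>a)&(W[:,2]<b)]
        print(n,k,len(P),circ(P[:,:2],R,(x,y)).round(4),((P.min(0)+P.max(0))/2).round(4),(P.max(0)-P.min(0)).round(3))
c=camera("wrist"); print(-np.array(c["R"]).T@np.array(c["t"]),np.array(c["R"]))
print(shift([.606,-.252,.15],90))
E
```

```text
scene stand 283 [ 0.447  -0.0726] [ 0.4471 -0.0724  0.0378] [0.052 0.051 0.007]
scene stage 703 [ 0.607  -0.2493] [ 0.6066 -0.2491  0.041 ] [0.06  0.057 0.01 ]
scene spacer 162 [0.4835 0.0849] [0.4835 0.0846 0.0159] [0.043 0.04  0.008]
scene cup 106 [0.4498 0.2293] [0.4495 0.229  0.0221] [0.04  0.039 0.008]
scene sample 137 [ 0.6157 -0.0897] [ 0.6154 -0.0894  0.0249] [0.025 0.022 0.009]
side stand 242 [ 0.4475 -0.074 ] [ 0.4473 -0.0738  0.038 ] [0.049 0.053 0.008]
side stage 536 [ 0.6072 -0.2524] [ 0.6068 -0.2524  0.0413] [0.057 0.059 0.011]
side spacer 105 [0.4836 0.0829] [0.4835 0.0827 0.0162] [0.042 0.044 0.008]
side cup 72 [0.4495 0.2265] [0.4498 0.226  0.0234] [0.039 0.045 0.011]
side sample 83 [ 0.6154 -0.0922] [ 0.6158 -0.0921  0.0262] [0.022 0.026 0.01 ]
[0.20560266 0.59371406 0.38319075] [[ 0.43218942  0.90178149 -0.00156586]
 [ 0.87074936 -0.41686404  0.26080631]
 [ 0.23453755 -0.1140812  -0.96538988]]
(array([-65.54, -59.04,   7.26]), np.float64(-25.599545611740126), np.float64(64.4))
```

Request:
step_arm --commands '[[[-65.5,-59.0,7.2],0],[[-65.5,-59.0,7.2],0],[[-65.5,-59.0,7.2],0],[[-65.5,-59.0,7.2],0],[[-65.5,-59.0,7.2],0],[[-65.5,-59.0,7.2],0],[[-65.5,-59.0,7.2],0],[[-65.5,-59.0,7.2],0],[[-65.5,-59.0,7.2],0],[[-65.5,-59.0,7.2],0]]' --hand 8.7 --squeeze 50

```text
t: 1.95
tool_pos: [0.4605, 0.1011, 0.1822]
eef_rot: [0.0, 0.221, 0.975, 0.0]
wrist_force: [2.3, 0.4, -0.6]
grip_width: 0.0873
gripper_force: 0.0
```

```bash
python3 -c "
from h import *
print(manip.read_state()['tool_pos'],shift([.607,-.251,.15]))"
```

```text
[0.46046656 0.10105032 0.18224465] (array([-28.42, -25.43,   3.22]), None, np.float64(64.4))
```

Request:
step_arm --commands '[[[-28.4,-25.4,3.2],0],[[-28.4,-25.4,3.2],0],[[-28.4,-25.4,3.2],0],[[-28.4,-25.4,3.2],0],[[-28.4,-25.4,3.2],0],[[-28.4,-25.4,3.2],0],[[-28.4,-25.4,3.2],0],[[-28.4,-25.4,3.2],0],[[-28.4,-25.4,3.2],0],[[-28.4,-25.4,3.2],0]]'

```text
t: 2.95
tool_pos: [0.6059, -0.2492, 0.1493]
eef_rot: [-0.001, 0.222, 0.975, 0.0]
wrist_force: [-0.0, 0.6, -0.1]
grip_width: 0.0869
gripper_force: 0.0
```

```bash
cat >> h.py <<'E'
def look(x,y,R,a,b,name=None):
    c=camera("wrist"); W=cloud(c)
    m=(np.hypot(W[...,0]-x,W[...,1]-y)<R+.015)&(W[...,2]>a)&(W[...,2]<b)&(c["range_z"]>0); P=W[m]
    v,u=np.nonzero(m); print("px",len(P),(u.min(),v.min(),u.max(),v.max()) if len(P) else "")
    if name: cv2.imwrite(f"pics/{name}.png",c["pixels"])
    q=circ(P[:,:2],R,(x,y)); print("centre",q.round(4),"mid",((P.min(0)+P.max(0))/2).round(4),"size",(P.max(0)-P.min(0)).round(4),"z98",np.percentile(P[:,2],98).round(4)); return q
E
python3 - <<'E'
from h import *
print(manip.read_state()["tool_pos"])
q=look(.607,-.251,.029,.036,.048,"w1"); print(shift([*q,.017]))
E
```

```text
[ 0.6058775  -0.24922938  0.14932007]
px 2051 (np.int64(293), np.int64(169), np.int64(349), np.int64(224))
centre [ 0.6071 -0.2513] mid [ 0.607  -0.2514  0.0394] size [0.0569 0.0572 0.0067] z98 0.0412
(array([-0.25, -0.27, 13.26]), None, np.float64(64.4))
```

View pics/w1.png

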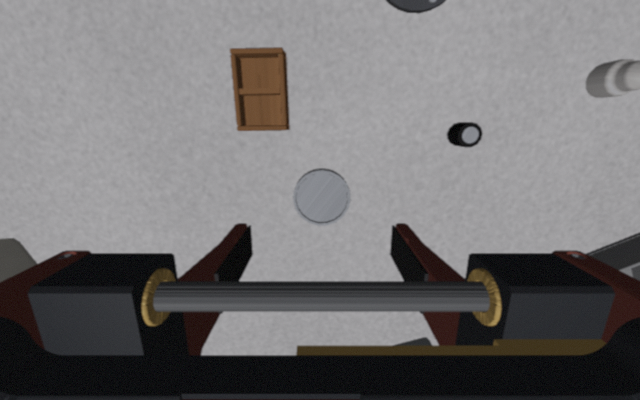

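The wrist view shows the stage disc centred at about (321,196) between the open fingers. The fit agrees with the first measurement to within 1 mm, so I'm descending and gripping.

Request:
step_arm --commands '[[[-0.25,-0.25,4],0],[[-0.25,-0.25,8],0],[[-0.25,-0.25,11],0],[[-0.25,-0.25,13.2],0],[[-0.25,-0.25,13.2],0],[[-0.25,-0.25,13.2],0]]'

```text
t: 3.6
tool_pos: [0.6078, -0.2509, 0.0187]
eef_rot: [0.0, 0.221, 0.975, 0.0]
wrist_force: [0.1, -0.1, 1.6]
grip_width: 0.087
gripper_force: 0.0
```

Request:
step_arm --commands '[[[0,0,0],0],[[0,0,0],0],[[0,0,0],0],[[0,0,0],0],[[0,0,0],0],[[0,0,0],0],[[0,0,0],0],[[0,0,0],0]]' --hand 5

```text
t: 4.4
tool_pos: [0.6082, -0.252, 0.0187]
eef_rot: [0.001, 0.221, 0.975, 0.0]
wrist_force: [0.0, 1.9, 6.0]
grip_width: 0.0576
gripper_force: 50.0
```

Request:
step_arm --commands '[[[0,0,-1],0],[[0,0,-3],0],[[0,0,-6],0],[[0,0,-9],0],[[0,0,-9],0],[[0,0,-9],0]]'

```text
t: 5.0
tool_pos: [0.6072, -0.2524, 0.108]
eef_rot: [0.0, 0.222, 0.975, -0.0]
wrist_force: [-0.4, 0.7, -3.3]
grip_width: 0.0572
gripper_force: 50.0
```

```bash
python3 -c "
from h import *
print(manip.read_state()['tool_pos'],shift([.4472,-.0732,.110]))"
```

```text
[ 0.60719026 -0.25238001  0.10804272] (array([22.17,  9.24, -0.2 ]), None, np.float64(64.4))
```

Request:
step_arm --commands '[[[22.2,9.2,-0.2],0],[[22.2,9.2,-0.2],0],[[22.2,9.2,-0.2],0],[[22.2,9.2,-0.2],0],[[22.2,9.2,-0.2],0],[[22.2,9.2,-0.2],0],[[22.2,9.2,-0.2],0],[[22.2,9.2,-0.2],0],[[22.2,9.2,-0.2],0]]'

```text
t: 5.9
tool_pos: [0.4474, -0.0744, 0.1096]
eef_rot: [-0.0, 0.222, 0.975, -0.0]
wrist_force: [0.7, -0.7, -1.6]
grip_width: 0.0573
gripper_force: 50.0
```

Run:
```python
from h import *
s=manip.read_state();t=s["tool_pos"];print(t,s["eef_rot"])
q=look(t[0],t[1],.029,.122,.14,"w2")
c=camera("side"); W=cloud(c).reshape(-1,3)
P=W[(np.hypot(W[:,0]-t[0],W[:,1]-t[1])<.035)&(W[:,2]>.10)&(W[:,2]<.118)]; print(len(P))
print("held vs bore",q-[.4472,-.0732], shift([.4472+t[0]-q[0],-.0732+t[1]-q[1],t[2]]))
cv2.imwrite("pics/s2.png",cv2.resize(c["pixels"][150:300,200:400],(800,600)))
```

```text
[ 0.44744638 -0.07436709  0.1095624 ] [-1.06540438e-04  2.22252580e-01  9.74989049e-01 -3.65726598e-04]
px 7823 (np.int64(247), np.int64(200), np.int64(394), np.int64(280))
centre [ 0.4457 -0.0746] mid [ 0.4434 -0.071   0.131 ] size [0.0526 0.0683 0.018 ] z98 0.1374
0
held vs bore [-0.00145189 -0.00139921] (array([-0.09,  0.18,  0.01]), None, np.float64(64.3))
```

View pics/w2.png

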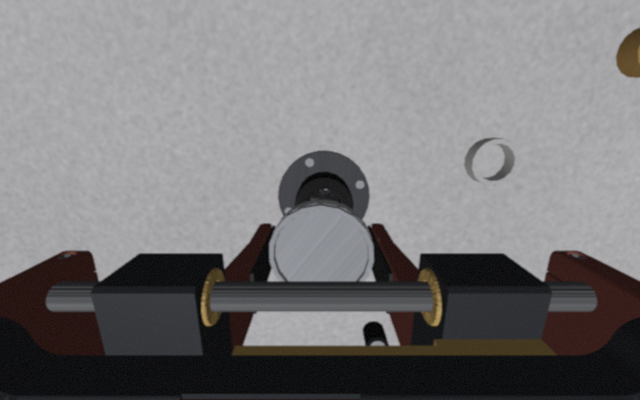

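Request:
step_arm --commands '[[[0,0.1,2.5],0],[[0,0.1,4.5],0],[[0,0.1,5.2],0],[[0,0.1,5.8],0],[[0,0.1,6.4],0],[[0,0.1,6.9],0],[[0,0.1,6.9],0]]'

```text
t: 6.7
tool_pos: [0.4473, -0.0724, 0.0407]
eef_rot: [-0.0, 0.222, 0.975, -0.0]
wrist_force: [-0.4, 0.6, -1.6]
grip_width: 0.0572
gripper_force: 50.0
```

Request:
step_arm --commands '[[[0,0,0.4],0],[[0,0,0.7],0],[[0,0,0.9],0],[[0,0,1.1],0],[[0,0,1.3],0],[[0,0,1.4],0],[[0,0,1.4],0]]' --squeeze 60

```text
t: 7.4
tool_pos: [0.4484, -0.073, 0.0274]
eef_rot: [0.001, 0.222, 0.975, -0.0]
wrist_force: [1.3, -2.6, 3.9]
grip_width: 0.0572
gripper_force: 60.0
```

Request:
step_arm --commands '[[[0,0,0.1],0],[[0,0,0.2],0],[[0,0,0.3],0],[[0,0,0.3],0]]'

```text
t: 7.8
tool_pos: [0.449, -0.073, 0.0262]
eef_rot: [0.002, 0.222, 0.975, 0.001]
wrist_force: [-5.1, -1.5, 33.9]
grip_width: 0.057
gripper_force: 60.0
```

Request:
step_arm --commands '[[[0,0,-0.2],0],[[0,0,-0.2],0]]'

```text
t: 8.0
tool_pos: [0.4483, -0.0729, 0.0265]
eef_rot: [0.001, 0.222, 0.975, -0.0]
wrist_force: [0.6, -2.9, 8.8]
grip_width: 0.057
gripper_force: 60.0
```

Request:
step_arm --commands '[[[0,0,0],0],[[0,0,0],0],[[0,0,0],0],[[0,0,0],0],[[0,0,0],0],[[0,0,0],0]]' --hand 8.7

```text
t: 8.6
tool_pos: [0.4472, -0.0723, 0.0258]
eef_rot: [-0.0, 0.221, 0.975, 0.0]
wrist_force: [0.8, -0.6, -0.0]
grip_width: 0.0868
gripper_force: 0.0
```

Request:
step_arm --commands '[[[0,0,-2],0],[[0,0,-5],0],[[0,0,-9],0],[[0,0,-12],0],[[0,0,-12],0],[[0,0,-12],0]]'

```text
t: 9.2
tool_pos: [0.4477, -0.0722, 0.1463]
eef_rot: [0.001, 0.221, 0.975, 0.0]
wrist_force: [-0.4, 0.4, -0.5]
grip_width: 0.0868
gripper_force: 0.0
```

Run:
```python
from h import *
c=camera("wrist"); W=cloud(c).reshape(-1,3)
r=np.hypot(W[:,0]-.447,W[:,1]+.073); P=W[(r<.022)&(W[:,2]>.03)&(W[:,2]<.07)]
A=np.c_[P[:,:2]-[.447,-.073],np.ones(len(P))]; k=np.linalg.lstsq(A,P[:,2],rcond=None)[0]; print("floor plane",k.round(4))
q=look(.447,-.073,.029,.040,.06,"w3"); print(shift([.4836,.0839,.13]))
```

```text
floor plane [-0.0009 -0.0033  0.0444]
px 2782 (np.int64(291), np.int64(169), np.int64(350), np.int64(227))
centre [ 0.4465 -0.0739] mid [ 0.4465 -0.0737  0.045 ] size [0.0575 0.0572 0.01  ] z98 0.0492
(array([ 3.42, 15.68,  1.5 ]), None, np.float64(64.4))
```

View pics/w3.png

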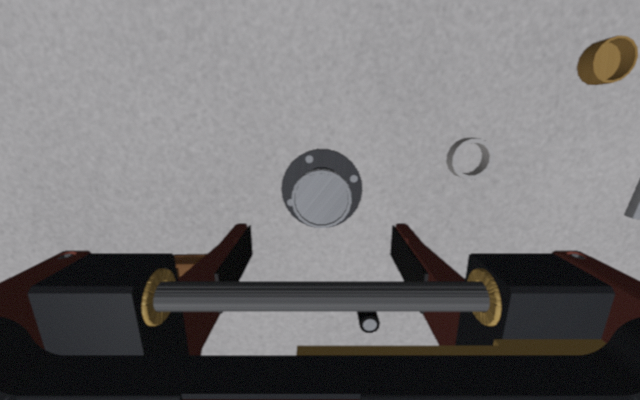

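The stage is home: the disc is level, its floor reads about 44 mm (46 expected, with the camera reading slightly low), and it is centred at pixel (322,198). Next is the ring at (468,157).

Request:
step_arm --commands '[[[3.4,15.7,1.5],0],[[3.4,15.7,1.5],0],[[3.4,15.7,1.5],0],[[3.4,15.7,1.5],0],[[3.4,15.7,1.5],0],[[3.4,15.7,1.5],0],[[3.4,15.7,1.5],0]]' --hand 6.8 --squeeze 25

```text
t: 10.0
tool_pos: [0.4841, 0.0816, 0.1307]
eef_rot: [-0.0, 0.223, 0.975, -0.001]
wrist_force: [0.1, 0.2, 0.1]
grip_width: 0.068
gripper_force: 0.0
```

Run:
```python
from h import *
q=look(.4836,.0839,.022,.011,.022); print(manip.read_state()["tool_pos"],shift([*q,.007]))
```

```text
px 572 (np.int64(303), np.int64(172), np.int64(345), np.int64(212))
centre [0.4836 0.0838] mid [0.4834 0.0837 0.0137] size [0.0428 0.043  0.0055] z98 0.0158
[0.48430446 0.08179218 0.13087667] (array([ 0.15,  0.16, 12.39]), None, np.float64(64.2))
```

Request:
step_arm --commands '[[[0.15,0.15,4],0],[[0.15,0.15,8],0],[[0.15,0.15,11],0],[[0.15,0.15,12.4],0],[[0.15,0.15,12.4],0],[[0.15,0.15,12.4],0]]'

```text
t: 10.65
tool_pos: [0.4841, 0.0848, 0.0074]
eef_rot: [0.0, 0.222, 0.975, -0.0]
wrist_force: [0.4, 0.1, 0.1]
grip_width: 0.0679
gripper_force: 0.0
```

Request:
step_arm --commands '[[[0,0,0],0],[[0,0,0],0],[[0,0,0],0],[[0,0,0],0],[[0,0,0],0],[[0,0,0],0],[[0,0,0],0],[[0,0,0],0]]' --hand 4

```text
t: 11.45
tool_pos: [0.4843, 0.086, 0.0076]
eef_rot: [0.0, 0.221, 0.975, 0.0]
wrist_force: [-1.6, -0.3, 6.8]
grip_width: 0.0427
gripper_force: 25.0
```

Request:
step_arm --commands '[[[0,0,-1],0],[[0,0,-3],0],[[0,0,-7],0],[[0,0,-11],0],[[0,0,-11],0],[[0,0,-11],0]]'

```text
t: 12.05
tool_pos: [0.4843, 0.0862, 0.1181]
eef_rot: [0.001, 0.221, 0.975, 0.001]
wrist_force: [-0.8, 0.6, -1.1]
grip_width: 0.0427
gripper_force: 25.0
```

```bash
python3 -c "
from h import *
print(manip.read_state()['tool_pos'],shift([.4470,-.0735,.115]))"
```

```text
[0.48432333 0.08619698 0.11808601] (array([ -3.53, -16.02,   0.28]), None, np.float64(64.4))
```

Request:
step_arm --commands '[[[-3.5,-16.0,0.3],0],[[-3.5,-16.0,0.3],0],[[-3.5,-16.0,0.3],0],[[-3.5,-16.0,0.3],0],[[-3.5,-16.0,0.3],0],[[-3.5,-16.0,0.3],0],[[-3.5,-16.0,0.3],0],[[-3.5,-16.0,0.3],0]]'

```text
t: 12.85
tool_pos: [0.4465, -0.0722, 0.1136]
eef_rot: [-0.0, 0.22, 0.975, 0.0]
wrist_force: [-0.2, 0.3, -0.3]
grip_width: 0.0431
gripper_force: 25.0
```

Run:
```python
from h import *
c=camera("wrist"); W=cloud(c).reshape(-1,3); s=manip.read_state(); t=s["tool_pos"]; print(t)
ax=np.array([-.902,.432])  # tool x
P=W[(np.hypot(*(W[:,:2]-t[:2]).T)<.027)&(W[:,2]>t[2]+.001)&(W[:,2]<t[2]+.012)]
ay=np.array([.432,.902]); L=(P[:,:2]-t[:2])@np.c_[ax,ay]
print(len(P),np.percentile(L,[1,50,99],axis=0).round(4),P[:,2].max())
cv2.imwrite("pics/w4.png",cv2.resize(c["pixels"][130:330,190:450],(780,600)))
print(shift([.4470,-.0735,.054]))
```

```text
[ 0.44650705 -0.07238034  0.11370693]
2049 [[-0.0207 -0.0232]
 [ 0.0021 -0.0002]
 [ 0.0211  0.0225]] 0.1257030711097246
(array([-0.1 , -0.08,  5.97]), None, np.float64(64.5))
```

View pics/w4.png

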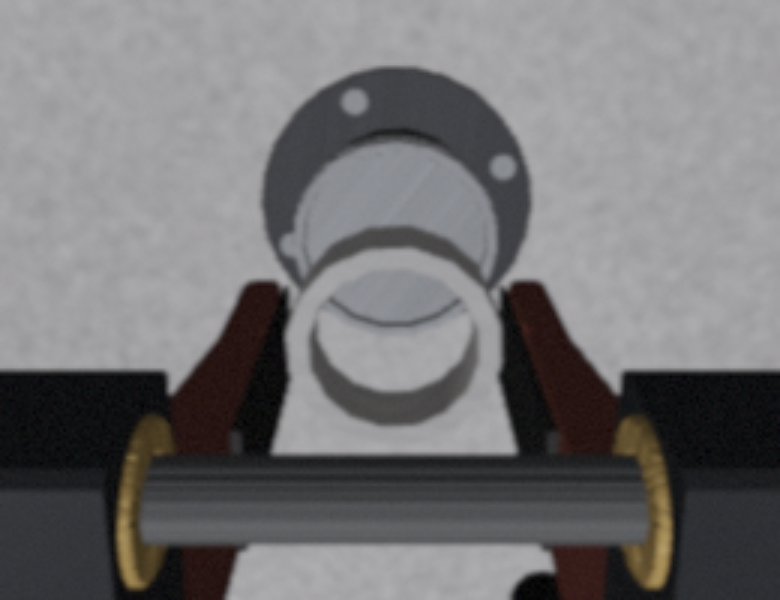

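The ring is held level and centred on the TCP (ring centre in the crop about (395,335)), with the stage behind and below it. Lowering.

Request:
step_arm --commands '[[[-0.1,-0.1,2.5],0],[[-0.1,-0.1,4],0],[[-0.1,-0.1,5],0],[[-0.1,-0.1,5.6],0],[[-0.1,-0.1,5.9],0],[[-0.1,-0.1,5.95],0],[[-0.1,-0.1,5.95],0]]'

```text
t: 13.6
tool_pos: [0.4471, -0.0749, 0.0548]
eef_rot: [0.0, 0.222, 0.975, 0.0]
wrist_force: [-0.7, 0.5, 0.1]
grip_width: 0.0431
gripper_force: 25.0
```

Request:
step_arm --commands '[[[0,0,0.07],0],[[0,0,0.14],0],[[0,0,0.14],0]]'

```text
t: 13.9
tool_pos: [0.4471, -0.0749, 0.0536]
eef_rot: [0.0, 0.222, 0.975, 0.0]
wrist_force: [-1.3, 0.8, 5.7]
grip_width: 0.0428
gripper_force: 25.0
```

Request:
step_arm --commands '[[[0,0,0],0],[[0,0,0],0],[[0,0,0],0],[[0,0,0],0],[[0,0,0],0],[[0,0,0],0]]' --hand 6.8

```text
t: 14.5
tool_pos: [0.4467, -0.0749, 0.053]
eef_rot: [-0.0, 0.222, 0.975, 0.0]
wrist_force: [-0.3, 1.0, 0.3]
grip_width: 0.0679
gripper_force: 0.0
```

Request:
step_arm --commands '[[[0,0,-2],0],[[0,0,-5],0],[[0,0,-9],0],[[0,0,-9],0],[[0,0,-9],0]]'

```text
t: 15.0
tool_pos: [0.4473, -0.0747, 0.1436]
eef_rot: [0.001, 0.221, 0.975, 0.0]
wrist_force: [-0.3, 0.0, -0.5]
grip_width: 0.0676
gripper_force: 0.0
```

Run:
```python
from h import *
q=look(.447,-.074,.022,.055,.07,"w5"); print(shift([.4497,.228,.13],0))
```

```text
px 780 (np.int64(297), np.int64(179), np.int64(343), np.int64(225))
centre [ 0.4467 -0.0766] mid [ 0.4464 -0.0763  0.0586] size [0.0429 0.0426 0.0072] z98 0.0616
(array([12.79, 27.44,  1.28]), np.float64(64.41356476950642), np.float64(64.4))
```

The ring is seated: its top reads 61.6 mm (62 expected) and it sits within the play. Next is the brass cup. With a 6 cm opening the fingers clear the purple cup without turning.

Request:
step_arm --commands '[[[12.8,27.4,1.3],0],[[12.8,27.4,1.3],0],[[12.8,27.4,1.3],0],[[12.8,27.4,1.3],0],[[12.8,27.4,1.3],0],[[12.8,27.4,1.3],0],[[12.8,27.4,1.3],0],[[12.8,27.4,1.3],0],[[12.8,27.4,1.3],0],[[12.8,27.4,1.3],0]]' --hand 6.2

```text
t: 16.05
tool_pos: [0.4498, 0.2255, 0.1296]
eef_rot: [-0.0, 0.223, 0.975, -0.001]
wrist_force: [0.1, 0.2, 0.1]
grip_width: 0.0616
gripper_force: 0.0
```

Run:
```python
from h import *
q=look(.4497,.228,.0205,.018,.03,"w6"); print(manip.read_state()["tool_pos"],shift([*q,.011]))
```

```text
px 355 (np.int64(304), np.int64(174), np.int64(344), np.int64(214))
centre [0.4489 0.2276] mid [0.4488 0.2278 0.0211] size [0.0403 0.0402 0.0061] z98 0.0235
[0.44990589 0.22567926 0.12988212] (array([ 0.17,  0.13, 11.89]), None, np.float64(64.2))
```

View pics/w6.png

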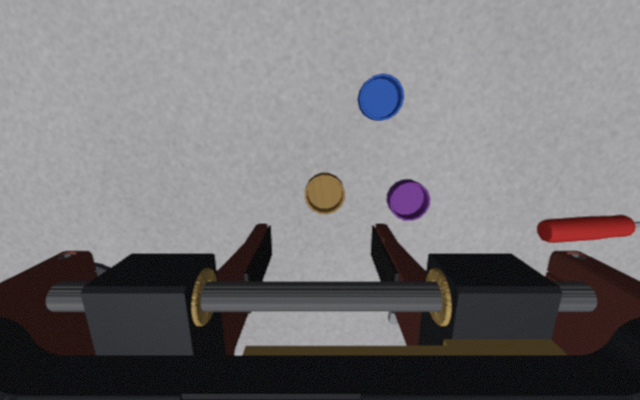

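The brass cup at (325,193) is under the gripper. Purple (408,200) and blue (381,97) are clear of the fingers, so I'm descending.

Request:
step_arm --commands '[[[0.15,0.15,4],0],[[0.15,0.15,8],0],[[0.15,0.15,10.5],0],[[0.15,0.15,11.9],0],[[0.15,0.15,11.9],0],[[0.15,0.15,11.9],0]]'

```text
t: 16.7
tool_pos: [0.4494, 0.2287, 0.0114]
eef_rot: [0.0, 0.222, 0.975, -0.0]
wrist_force: [0.8, 0.5, 0.9]
grip_width: 0.0619
gripper_force: 0.0
```

Request:
step_arm --commands '[[[0,0,0],0],[[0,0,0],0],[[0,0,0],0],[[0,0,0],0],[[0,0,0],0],[[0,0,0],0],[[0,0,0],0],[[0,0,0],0]]' --hand 3.6

```text
t: 17.5
tool_pos: [0.4495, 0.2298, 0.0118]
eef_rot: [0.0, 0.222, 0.975, 0.0]
wrist_force: [-1.1, -0.8, 6.5]
grip_width: 0.0402
gripper_force: 25.0
```

Request:
step_arm --commands '[[[0,0,-1],0],[[0,0,-3],0],[[0,0,-7],0],[[0,0,-12],0],[[0,0,-12],0],[[0,0,-12],0]]'

```text
t: 18.1
tool_pos: [0.4496, 0.23, 0.1326]
eef_rot: [0.001, 0.221, 0.975, 0.001]
wrist_force: [-0.6, -0.6, -0.9]
grip_width: 0.0403
gripper_force: 25.0
```

```bash
python3 -c "
from h import *
print(manip.read_state()['tool_pos'],shift([.4467,-.0760,.125]))"
```

```text
[0.44956519 0.23002947 0.13257857] (array([-12.96, -27.73,   0.69]), None, np.float64(64.4))
```

Request:
step_arm --commands '[[[-13,-27.6,0.7],0],[[-13,-27.6,0.7],0],[[-13,-27.6,0.7],0],[[-13,-27.6,0.7],0],[[-13,-27.6,0.7],0],[[-13,-27.6,0.7],0],[[-13,-27.6,0.7],0],[[-13,-27.6,0.7],0],[[-13,-27.6,0.7],0],[[-13,-27.6,0.7],0]]'

```text
t: 19.1
tool_pos: [0.4468, -0.0738, 0.1236]
eef_rot: [-0.001, 0.22, 0.975, 0.0]
wrist_force: [0.8, 0.9, 0.1]
grip_width: 0.0401
gripper_force: 25.0
```

Request:
step_arm --commands '[[[0,0,0],0],[[0,0,0],0]]'

```text
t: 19.3
tool_pos: [0.4471, -0.0746, 0.124]
eef_rot: [-0.0, 0.221, 0.975, 0.0]
wrist_force: [0.0, -0.2, -0.9]
grip_width: 0.0402
gripper_force: 25.0
```

Run:
```python
from h import *
c=camera("wrist"); cv2.imwrite("pics/w7.png",cv2.resize(c["pixels"][130:330,190:450],(780,600)))
print(shift([.4473,-.0747,.068]))
```

```text
(array([-0.01,  0.01,  5.6 ]), None, np.float64(64.5))
```

View pics/w7.png

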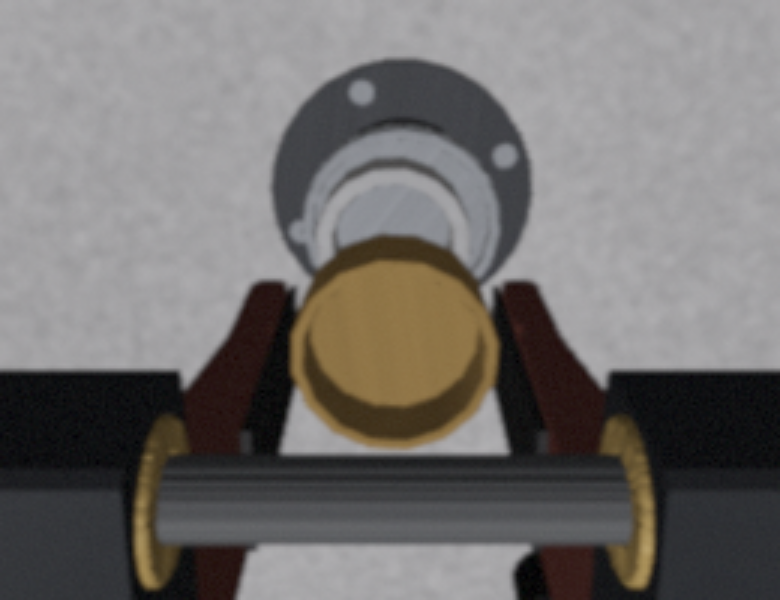

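The brass cup is held level (crop centre about (395,340)), with the ring below at about (393,220). Lowering.

Request:
step_arm --commands '[[[0,0,2.5],0],[[0,0,4],0],[[0,0,4.8],0],[[0,0,5.3],0],[[0,0,5.55],0],[[0,0,5.65],0],[[0,0,5.65],0]]'

```text
t: 20.05
tool_pos: [0.4474, -0.0756, 0.068]
eef_rot: [0.0, 0.222, 0.975, 0.0]
wrist_force: [1.1, -1.1, -0.9]
grip_width: 0.0402
gripper_force: 25.0
```

Request:
step_arm --commands '[[[0,0,0.06],0],[[0,0,0.1],0],[[0,0,0.1],0]]'

```text
t: 20.35
tool_pos: [0.4475, -0.0756, 0.0677]
eef_rot: [0.001, 0.222, 0.975, 0.0]
wrist_force: [-3.5, -0.5, 12.1]
grip_width: 0.0401
gripper_force: 25.0
```

Request:
step_arm --commands '[[[0,0,0],0],[[0,0,0],0],[[0,0,0],0],[[0,0,0],0],[[0,0,0],0],[[0,0,0],0]]' --hand 6.5

```text
t: 20.95
tool_pos: [0.447, -0.0756, 0.0665]
eef_rot: [-0.0, 0.222, 0.975, -0.0]
wrist_force: [-0.3, 0.2, -0.0]
grip_width: 0.065
gripper_force: 0.0
```

Request:
step_arm --commands '[[[0,0,-2],0],[[0,0,-5],0],[[0,0,-8],0],[[0,0,-8],0],[[0,0,-8],0]]'

```text
t: 21.45
tool_pos: [0.4473, -0.0754, 0.1469]
eef_rot: [0.001, 0.221, 0.975, 0.0]
wrist_force: [0.1, 0.7, 0.6]
grip_width: 0.0649
gripper_force: 0.0
```

Run:
```python
from h import *
q=look(.447,-.075,.0205,.075,.09,"w8"); print(shift([.6157,-.091,.13]))
```

```text
px 461 (np.int64(297), np.int64(185), np.int64(343), np.int64(230))
centre [ 0.447  -0.0772] mid [ 0.4469 -0.077   0.0779] size [0.0408 0.0401 0.0058] z98 0.0796
(array([-15.91,   5.89,   1.61]), None, np.float64(64.4))
```

The cup is seated: its rim reads 79.6 mm (80 expected). Now the sample.

Request:
step_arm --commands '[[[-15.9,5.9,1.0],0],[[-15.9,5.9,1.0],0],[[-15.9,5.9,1.6],0],[[-15.9,5.9,1.6],0],[[-15.9,5.9,1.6],0],[[-15.9,5.9,1.6],0],[[-15.9,5.9,1.6],0],[[-15.9,5.9,1.6],0]]' --hand 5

```text
t: 22.3
tool_pos: [0.6149, -0.0911, 0.1308]
eef_rot: [-0.0, 0.222, 0.975, 0.0]
wrist_force: [0.4, -1.1, -0.9]
grip_width: 0.0499
gripper_force: 0.0
```

Run:
```python
from h import *
q=look(.6157,-.091,.0125,.018,.034,"w9"); print(manip.read_state()["tool_pos"],shift([*q,.016]))
```

```text
px 489 (np.int64(310), np.int64(185), np.int64(334), np.int64(209))
centre [ 0.6159 -0.0914] mid [ 0.6159 -0.0913  0.0225] size [0.0249 0.0242 0.0085] z98 0.0259
[ 0.61511068 -0.09099276  0.13097746] (array([-9.00e-02, -1.00e-02,  1.15e+01]), None, np.float64(64.4))
```

View pics/w9.png

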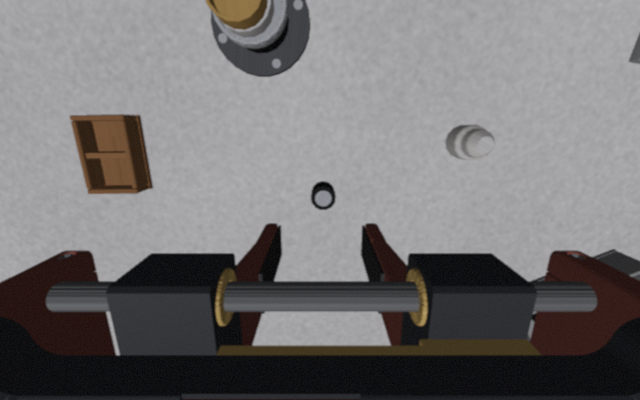

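The sample is at (322,196) with its bright polished face up. Gripping its top 10 mm.

Request:
step_arm --commands '[[[-0.1,0.1,4],0],[[-0.1,0.1,8],0],[[-0.1,0.1,10.5],0],[[-0.1,0.1,11.45],0],[[-0.1,0.1,11.45],0],[[-0.1,0.1,11.45],0]]'

```text
t: 22.95
tool_pos: [0.618, -0.0908, 0.0175]
eef_rot: [0.001, 0.222, 0.975, 0.0]
wrist_force: [-0.2, -0.1, -0.1]
grip_width: 0.05
gripper_force: 0.0
```

Request:
step_arm --commands '[[[0,0,0],0],[[0,0,0],0],[[0,0,0],0],[[0,0,0],0],[[0,0,0],0],[[0,0,0],0],[[0,0,0],0],[[0,0,0],0]]' --hand 2

```text
t: 23.75
tool_pos: [0.6176, -0.0906, 0.0167]
eef_rot: [0.0, 0.222, 0.975, 0.0]
wrist_force: [-0.8, 0.1, 6.9]
grip_width: 0.0244
gripper_force: 25.0
```

Request:
step_arm --commands '[[[0,0,-1],0],[[0,0,-3],0],[[0,0,-7],0],[[0,0,-12],0],[[0,0,-12],0],[[0,0,-12],0]]'

```text
t: 24.35
tool_pos: [0.6179, -0.0906, 0.1377]
eef_rot: [0.001, 0.222, 0.975, 0.0]
wrist_force: [-0.3, -0.4, 0.3]
grip_width: 0.0241
gripper_force: 25.0
```

```bash
python3 -c "
from h import *
print(manip.read_state()['tool_pos'],shift([.4473,-.0756,.135]))"
```

```text
[ 0.6179404  -0.09061866  0.13774224] (array([16.04, -6.02,  0.22]), None, np.float64(64.4))
```

Request:
step_arm --commands '[[[15.95,-6,0.2],0],[[15.95,-6,0.2],0],[[15.95,-6,0.2],0],[[15.95,-6,0.2],0],[[15.95,-6,0.2],0],[[15.95,-6,0.2],0],[[15.95,-6,0.2],0],[[15.95,-6,0.2],0],[[15.95,-6,0.2],0]]'

```text
t: 25.25
tool_pos: [0.448, -0.0759, 0.1337]
eef_rot: [-0.0, 0.222, 0.975, -0.0]
wrist_force: [-0.0, 0.0, -1.0]
grip_width: 0.0239
gripper_force: 25.0
```

Run:
```python
from h import *
c=camera("wrist"); cv2.imwrite("pics/w10.png",cv2.resize(c["pixels"][130:330,190:450],(780,600)))
print(manip.read_state()["tool_pos"],shift([.448,-.076,.083]))
```

```text
[ 0.44790882 -0.07593852  0.13377161] (array([-0.01,  0.  ,  5.08]), None, np.float64(64.4))
```

View pics/w10.png

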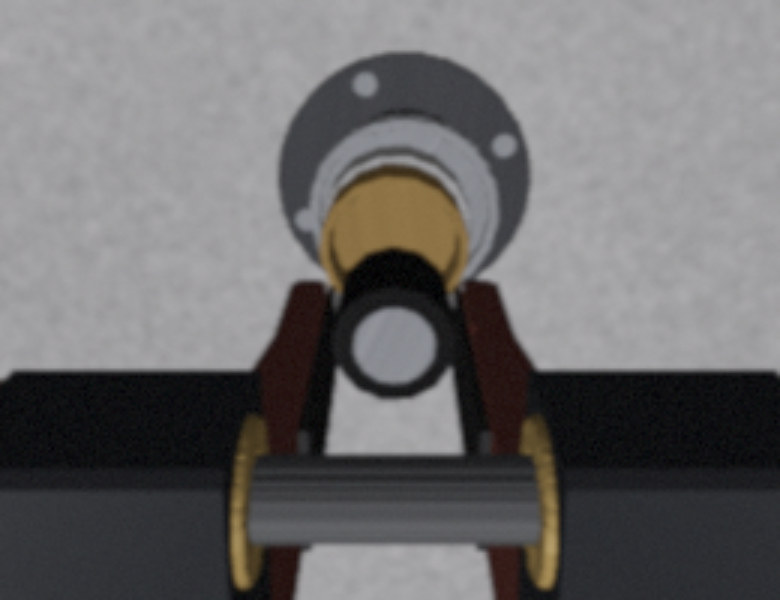

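The sample is held upright with its polished face up at (393,345) in the crop, and the cup is below at (395,240), laterally aligned. Lowering.

Request:
step_arm --commands '[[[0,0,2],0],[[0,0,3.3],0],[[0,0,4.2],0],[[0,0,4.8],0],[[0,0,5.0],0],[[0,0,5.1],0],[[0,0,5.1],0]]'

```text
t: 26.0
tool_pos: [0.4477, -0.0759, 0.0833]
eef_rot: [0.0, 0.222, 0.975, 0.0]
wrist_force: [-0.1, 0.5, -0.5]
grip_width: 0.0243
gripper_force: 25.0
```

Request:
step_arm --commands '[[[0,0,0.05],0],[[0,0,0.1],0],[[0,0,0.1],0]]'

```text
t: 26.3
tool_pos: [0.4478, -0.0758, 0.0826]
eef_rot: [0.0, 0.222, 0.975, 0.0]
wrist_force: [-1.4, 0.7, 4.5]
grip_width: 0.0241
gripper_force: 25.0
```

Request:
step_arm --commands '[[[0,0,0],0],[[0,0,0],0],[[0,0,0],0],[[0,0,0],0],[[0,0,0],0],[[0,0,0],0]]' --hand 5.5

```text
t: 26.9
tool_pos: [0.4475, -0.0758, 0.082]
eef_rot: [-0.0, 0.222, 0.975, 0.0]
wrist_force: [-0.6, 0.1, -1.2]
grip_width: 0.0551
gripper_force: 0.0
```

Request:
step_arm --commands '[[[0,0,-2],0],[[0,0,-5],0],[[0,0,-9],0],[[0,0,-9],0],[[0,0,-9],0]]'

```text
t: 27.4
tool_pos: [0.448, -0.0757, 0.1726]
eef_rot: [0.001, 0.221, 0.975, 0.0]
wrist_force: [-1.1, -0.2, -0.9]
grip_width: 0.0552
gripper_force: 0.0
```

Run:
```python
from h import *
q=look(.447,-.077,.0125,.084,.1)
a=camera("wrist")["pixels"][130:260,240:410]; b=camera("scene")["pixels"][150:215,240:325]
cv2.imwrite("pics/w11.png",np.hstack([cv2.resize(a,(392,300)),cv2.resize(b,(392,300))]))
```

```text
px 584 (np.int64(307), np.int64(188), np.int64(333), np.int64(214))
centre [ 0.4458 -0.0766] mid [ 0.4456 -0.0767  0.0885] size [0.0242 0.0243 0.0086] z98 0.092
```

View pics/w11.png

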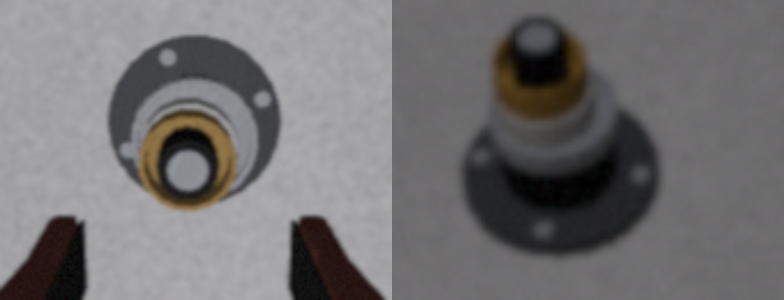

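The stack stands upright, with the sample's polished face at (188,170) in the left crop. Its top reads 92 mm, exactly as it should when everything is seated. Handing in.

```bash
python3 -c "
from rig import manip
print(manip.finish_job())"
```

```text
the job is handed in; nothing more can be done
None
```

The job is handed in at about 27 s of the 112 s allowed: stage clicked fully home, then ring, brass cup and sample (polished face up) stacked and released, with the block, objective and case not touched.

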